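Drive the worn bush out of the mincer

ROBOT

A 6-joint arm with a two-finger parallel gripper is mounted at the origin on the work surface. World frame = base frame: x ahead of the robot, y to its left, z up, the work surface at z = 0. Lengths are in m, angles in rad, forces in N, time in s.
With the tool pointing down it reaches from about 0.375 to 0.975 m from the base axis. Payload 3.8 kg.
Tool frame: the origin (TCP) lies between the finger pads; the fingertips stand 14 mm ahead of it and the grasp point (between the pads) lies 5 mm behind it; z points along the fingers, y is the direction in which the jaws open and shut (so a half turn about z gives the same grasp; the last joint's range is limited). The gripper opens to 88 mm and grips with 3 to 60 N. Pads are 18 mm wide; open, the fingers measure 123 mm over their backs; the gripper's body (75 mm by 187 mm) begins 45 mm behind the grasp point.
Start: joints at [1.186, 0.264, 1.604, -0, 1.274, -0.037], TCP at [0.23, 0.635, 0.253] pointing down, gripper open.
Joint ranges: [-2.63, 2.63], [-0.94, 2.18], [0.31, 2.57], [-1.31, 4.45], [0, 2.66], [-2.55, 2.55]. Speed limits (rad/s): [2.57, 2.57, 3.14, 3.14, 3.14, 3.14].

INTERFACE

Orientations are given as a rotation vector (axis times angle).
In Python, from plant import get_obs, eyes, arm gives the robot as it stands.
- The arm moves only by the tool drive_tool, never from a script. Its argument "deltas" is text: rows parted by semicolons, each of 7 numbers parted by spaces: the shift along the tool's x, y, z in units of 25 mm (1.0 is 25 mm), then the turn, a rotation vector about the tool's x, y, z in degrees, then the opening, from 0 (shut) to 1 (fully open). A call has 1 to 8 rows; each row is the pose to reach, as a shift and turn from the pose commanded when the call began, along the tool's axes at that moment; what a row does not reach only later rows make up. A row lasts 1/10 s, in which the tool goes at most 50 mm and 8.59 degrees, less where a joint would pass 70% of its speed; a pose out of reach is approached as far as the arm can. A call with a gripper value outside its range is refused whole. The fingers move at their own pace and stop on an object; the grip force is fixed at half the most. Time passes only in rows, so rows that repeat a pose let the fingers close. It gives the time, the measured TCP pose, the force and the opening at its end, in the units of the state.
- get_obs(): the state, without advancing time (a new reading comes with each control period).
- eyes.get_image(name): name is "side" or "top" or "wrist"; returns a dict with "img" (384x512x3 uint8, blue, green, red), "fx", "fy", "cx", "cy" (pixels), "cam_to_world" (4x4, takes a point from camera to world coordinates). Camera axes: x right, y up, looking along -z (the intrinsics and any distortion apply to the point x, -y, -z); pixel columns grow to the right and rows downward; lengths in m; the calibration is good to about 2 mm. A picture is of the moment at which its call begins. There is no depth.
- arm.close_job(): hands the job in, once; it reports no verdict.
The state is a dict: "time_s": time; "qpos": joint angles; "joint_velocities": joint speeds; "tau": joint torques, N m; "tcp_pos": TCP position; "eef_rot": TCP orientation; "wrist_force": force on the tool from outside, world axes, zero at the start; "wrist_torque": the same for the moment, N m; "opening": opening from 0.0 (shut) to 1.0 (fully open).
Only numpy, scipy, OpenCV 4.12 (cv2) and the standard library are available. Lean on these libraries where they do the work, as an engineer would, in place of code of your own. Each camera call takes 0.05 s, during which the arm holds its last target.

TASK

Take the wooden drift and, from the open front of the mincer's barrel, push the worn nylon bush out through the boss at the back so that it drops into the wooden bowl; the fit is gummed up with old fat, so lean on it slowly and steadily, because pushing too hard rocks the mincer and its suction foot lets go at about 2 degrees. Then draw the drift out and lay it flat on the tile, without dropping it, and leave the bowl and the other kitchen things where they stand.

Things in the scene. Friction and masses are not known exactly. Their poses are not given: they have to be found in the camera images.
- mincer: black rubber suction foot of a hand mincer, 104 mm across, stuck on the tile and never moving; origin under its centre on the tile, z up. +x is the pushing direction: barrel's open front at -x, rear boss with the bush at +x. A column up to 60 mm thick carries the barrel; a funnel hopper 92 mm across, up to 230 mm high, stands on the barrel at x = 4 mm; a red lever sticks out at -y to 80 mm
- barrel_front (a point): centre of the open front rim of the mincer's level cast-aluminium barrel, 70 mm in front of the foot's centre, 130 mm above the tile; +x axis runs into the barrel. Inner diameter 54 mm, outer 69 mm at the rim; after 98 mm the inside narrows as a cone, over 22 mm, to the boss bore. Rocks with the body
- rock (a joint): rocking of the mincer's body on its suction foot, rad, 0 at rest; positive when pushed along +x (boss dips and moves back). Springy, 75 Nm/rad about a level axis 15 mm above the tile: a push of 10 N along the bore gives about 0.015 rad; the foot lets go beyond 0.035 rad either way (about 22 N along the bore)
- bush_mid (a point): centre of the worn nylon bush: cream tube, outer diameter 24 mm, hole 13 mm, 28 mm long, along x; sits in the boss bore, rear end 2 mm inside the boss's rear face. Needs 7 to 10 N to creep and drags harder the faster it goes: at a few mm/s it may need more than the foot holds; this differs each time and changes on the way, so go by the force. Drops out at the latest when the drift's tip is 3 mm past bore_out
- bore_in (a point): inner (front) end of the boss bore, on its axis, where the cone ends; moves with the rocking body. Its +x axis runs along the bore in the pushing direction. Bore diameter 26 mm
- bore_out (a point): outer (rear) end of the boss bore, on its axis, 32 mm behind bore_in, 80 mm behind the foot's centre; boss outer diameter 41 mm. A round thing of up to 18 mm passes right through
- drift_grip (a point): centre of the handle of the wooden drift, which lies on the tile; +x axis towards the tip. Handle dark wood, square 24 x 24 mm, 120 mm long, this point in its middle and 12 mm above the tile; 110 g in all
- drift_tip (a point): flat tip end of the drift's round shank, on its axis, 225 mm from drift_grip; shank light wood, 18 mm thick and 165 mm long
- bowl_in (a point): centre of the inner floor of the wooden bowl, 130 mm across the rim, 45 mm high, standing on the tile below and behind the boss
- bowl: the same wooden bowl; origin under its centre on the tile
- ramekin: white ceramic ramekin, 84 mm across, 45 mm high; origin under its centre; leave alone
- tumbler: green plastic tumbler, 72 mm across, 100 mm high; origin under its centre; leave alone
- taplight: white plastic battery tap light, 84 mm across, 35 mm high, small toggle switch on its side; origin under its centre; leave alone
- scraper: steel dish scraper lying flat, blade 55 x 70 mm towards +x, black handle 90 mm long towards -x, at most 12 mm high; origin where blade and handle meet, on the tile; leave alone
Mind the look-alikes: they are no part of the job. Of the things that look like the bowl, the middle-sized one is meant.

How it is judged:
On the way, in this order (a step that is already met when the one before it is completed fails the run):
1. the tip of the held drift bears on the bush inside the mincer (contact force between drift and bush above 2 N and distance between drift_tip and bore_in below 0.02 m and contact force between the fingers and drift above 1 N), for 0.1 s.
2. the bush has been driven out and lies in the wooden bowl (horizontal distance between bush_mid and bowl_in below 0.055 m and height (world z) of bush_mid below 0.05 m), for 0.2 s.
At the end, for the whole second after the job is handed in: The bush lies at rest in the wooden bowl (within 55 mm of its centre and below 50 mm), the drift lies flat and at rest on the tile, not touching the mincer, and bowl and tumbler stand upright (all of step 2 and linear speed of bush below 0.03 m/s and height (world z) of drift_grip below 0.018 m and height (world z) of drift_tip below 0.022 m and linear speed of drift below 0.02 m/s and contact force between drift and mincer below 0.2 N and angle between each of bowl, tumbler's own z axis and vertical below 0.15 rad).
It fails at once if the mincer is rocked more than 0.035 rad (2 degrees), so that its suction foot lets go (value of joint rock above 0.035 rad or value of joint rock below -0.035 rad).
It fails at once if the drift is dropped (falls faster than 0.6 m/s while not held) (contact force between the fingers and drift below 0.05 N and linear speed of drift above 0.6 m/s).
It fails at once if the bowl is shifted more than 30 mm (distance of bowl from where it was at the start of the episode above 0.03 m).
It fails at once if the ramekin, tumbler, tap light or scraper is shifted more than 20 mm (distance of any of ramekin, tumbler, taplight, scraper from where it was at the start of the episode above 0.02 m).
It also fails if it takes over 72 s, if anything falls off the work surface, if the arm or the gripper's body presses on something with over 40 N, if the wrist force passes 120 N, or if a joint passes its speed limit or range.

## Working session

There is one attempt and no reset: what is moved stays moved. The work goes in short steps, Python scripts to look and compute and a tool call to move; the robot and the scene stay as the last step left them, time stands still between calls to the robot, and variables do not carry over. Pictures are saved under pics/ and viewed, and the job is handed in when it is done.

Besides the shell and the picture viewer there is one more tool, called after "Request:" as a command line: name --argument value ..., lists and objects as JSON in quotes. drive_tool: Moves the arm, as the interface text tells. Its arguments: {"type":"object","properties":{"deltas":{"type":"string"}},"required":["deltas"]}

```bash
ls; mkdir -p pics; python3 - <<'E'
from plant import get_obs, eyes, arm
import cv2
o=get_obs(); print(o)
for n in ["side","top","wrist"]:
    d=eyes.get_image(n); cv2.imwrite(f"pics/{n}0.png",d["img"]); print(n,{k:v for k,v in d.items() if k!="img"})
E
```

```text
pics
{'time_s': 0.0, 'qpos': array([ 1.18609657e+00,  2.64731425e-01,  1.60529993e+00, -3.65977593e-05,
        1.27369172e+00, -3.68982064e-02]), 'joint_velocities': array([ 0.00097028,  0.00154612, -0.00068409,  0.00042037, -0.00197606,
       -0.00099389]), 'tau': array([-1.56741349e-03, -5.02104771e+01, -3.56885648e+01,  7.27830688e-02,
        2.93978455e-02, -1.78921409e-04]), 'tcp_pos': array([0.2298309 , 0.63398228, 0.2514426 ]), 'eef_rot': array([-0.5434878 , -3.09380492,  0.00328345]), 'wrist_force': array([-0.24576314,  0.82921887,  0.2028791 ]), 'wrist_torque': array([-0.01023336,  0.0276652 , -0.02706163]), 'opening': 1.0024579663900572}
side {'fx': 432.46157554491487, 'fy': 432.46157554491487, 'cx': 259.5382581429847, 'cy': 192.0839835233372, 'cam_to_world': array([[ 0.76001037, -0.47262653,  0.44610358,  0.96378468],
       [ 0.64978567,  0.53910953, -0.535854  , -0.50008082],
       [ 0.01276013,  0.6971263 ,  0.71683477,  0.87319515],
       [ 0.        ,  0.        ,  0.        ,  1.        ]])}
top {'fx': 418.5155766625639, 'fy': 418.5155766625639, 'cx': 253.40475913595952, 'cy': 186.59871840320247, 'cam_to_world': array([[-0.01120204,  0.99663737, -0.08116933,  0.4123121 ],
       [-0.99973982, -0.00954984,  0.02071469,  0.06450011],
       [ 0.01986988,  0.08138026,  0.99648504,  1.34912967],
       [ 0.        ,  0.        ,  0.        ,  1.        ]])}
wrist {'fx': 345.1055983835467, 'fy': 345.1055983835467, 'cx': 251.6041079836515, 'cy': 185.9686349821564, 'cam_to_world': array([[ 3.40556989e-01, -9.04235622e-01, -2.57640985e-01,
         1.63807942e-01],
       [ 9.40223472e-01,  3.27267462e-01,  9.42116320e-02,
         6.59513748e-01],
       [-8.72002359e-04, -2.74324531e-01,  9.61636777e-01,
         3.83595516e-01],
       [ 0.00000000e+00,  0.00000000e+00,  0.00000000e+00,
         1.00000000e+00]])}
```

View pics/top0.png

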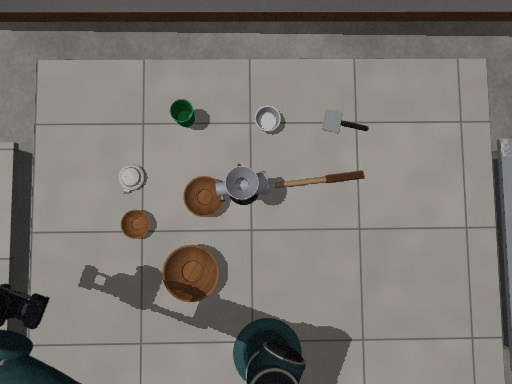

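View pics/side0.png

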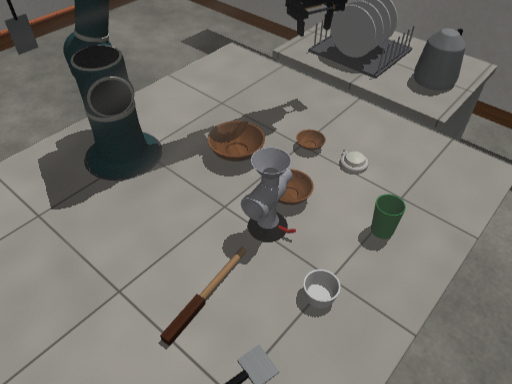

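View pics/wrist0.png

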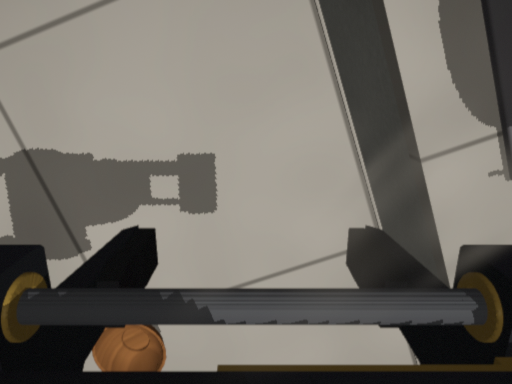

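```bash
cat > h.py <<'E'
import numpy as np, cv2
from plant import get_obs, eyes, arm
def ray(d,u,v):
    c=np.array([(u-d["cx"])/d["fx"],-(v-d["cy"])/d["fy"],-1.0]); M=d["cam_to_world"]
    return M[:3,3],M[:3,:3]@c
def onz(d,u,v,z):
    o,r=ray(d,u,v); return o+r*(z-o[2])/r[2]
def proj(d,p):
    M=d["cam_to_world"]; c=M[:3,:3].T@(np.asarray(p)-M[:3,3]); return d["cx"]+d["fx"]*c[0]/-c[2], d["cy"]+d["fy"]*c[1]/c[2]
def tri(a,ua,b,ub):
    o1,r1=ray(a,*ua);o2,r2=ray(b,*ub)
    s=np.linalg.lstsq(np.c_[r1,-r2],o2-o1,rcond=None)[0]
    p,q=o1+s[0]*r1,o2+s[1]*r2; return (p+q)/2,np.linalg.norm(p-q)
E
python3 - <<'E'
from h import *
t=eyes.get_image("top"); s=eyes.get_image("side")
import pickle; pickle.dump((t,s),open("im0.pkl","wb"))
c=t["img"][130:230,110:375]; cv2.imwrite("pics/tc.png",cv2.resize(c,None,fx=3,fy=3,interpolation=cv2.INTER_CUBIC))
c=s["img"][125:350,150:330]; cv2.imwrite("pics/sc.png",cv2.resize(c,None,fx=2.6,fy=2.6,interpolation=cv2.INTER_CUBIC))
E
```

```text
(no output)
```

View pics/tc.png

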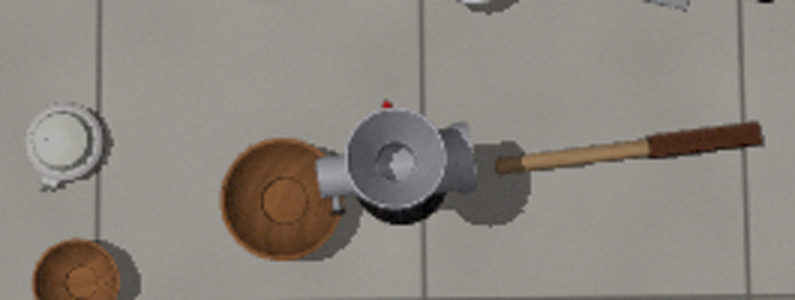

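View pics/sc.png

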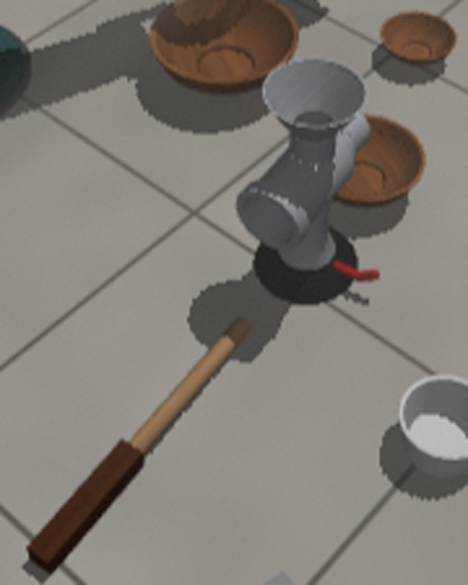

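```bash
python3 - <<'E'
from h import *
import pickle; t,s=pickle.load(open("im0.pkl","rb"))
def crop(d,x0,x1,y0,y1,f,n):
    c=cv2.resize(d["img"][y0:y1,x0:x1],None,fx=f,fy=f,interpolation=cv2.INTER_CUBIC)
    c=cv2.convertScaleAbs(c,alpha=1.5)
    for x in range(x0,x1,10): cv2.putText(c,str(x),((x-x0)*f,10),0,.35,(0,255,255),1); c[::6,(x-x0)*f]=(0,255,255)
    for y in range(y0,y1,10): cv2.putText(c,str(y),(0,(y-y0)*f+4),0,.35,(0,255,255),1); c[(y-y0)*f,::6]=(0,255,255)
    cv2.imwrite(n,c)
crop(t,210,290,155,215,9,"pics/tz.png")
crop(s,230,320,140,245,5,"pics/sz.png")
hsv=cv2.cvtColor(t["img"],cv2.COLOR_BGR2HSV)
m=((hsv[...,1]>80)&(hsv[...,0]<25)).astype(np.uint8); 
n,l,st,ce=cv2.connectedComponentsWithStats(m)
for i in range(1,n):
    if st[i,4]>30: print(st[i],ce[i])
hs=cv2.cvtColor(s["img"],cv2.COLOR_BGR2HSV)
E
```

```text
[   0   12  512   10 4821] [253.71043352  16.42812694]
[275 171  89  17 533] [323.0956848  178.99249531]
[ 184  176   40   41 1209] [202.11827957 196.57402812]
[121 210  29  29 674] [135.00593472 223.82937685]
[ 162  245   57   57 2560] [190.39257812 272.98203125]
```

View pics/tz.png

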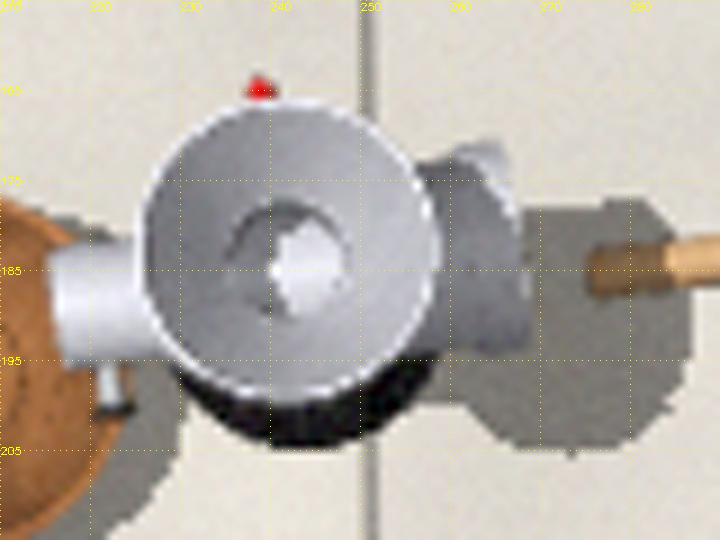

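View pics/sz.png

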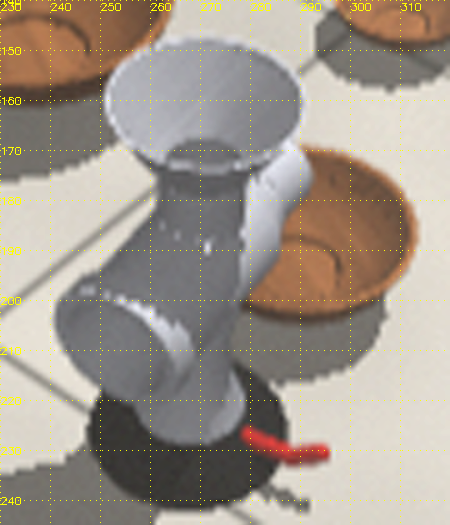

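```bash
python3 - <<'E'
from h import *
import pickle; t,s=pickle.load(open("im0.pkl","rb"))
r=lambda a:np.round(a,4)
print("hop",r(onz(t,242.3,182.8,.23)),r(onz(s,270.2,160.3,.23)),tri(t,(242.3,182.8),s,(270.2,160.3)))
f=onz(t,267,182.8,.13);b=onz(t,216,189.2,.13); print("front",r(f),"rear",r(b),np.linalg.norm(f-b),np.degrees(np.arctan2(*(b-f)[1::-1])))
# foot: side extremes
print("foot side", r(onz(s,267.5,226,.01)))
print("foot top bottom edge", r(onz(t,243.5,205,.01)))
print("bowl rim", r(onz(t,204,196.5,.045)))
print("front side",r(onz(s,253.5,207,.13)), proj(s,f),proj(s,b))
# drift
hsv=cv2.cvtColor(t["img"],cv2.COLOR_BGR2HSV)
m=((hsv[...,1]>80)&(hsv[...,0]<25)); m[:,:272]=0;m[:165]=0;m[200:]=0
ys,xs=np.nonzero(m); pts=np.array([onz(t,x,y,.012)[:2] for x,y in zip(xs,ys)])
c,d,_=cv2.fitLine(pts.astype(np.float32),cv2.DIST_L2,0,1e-5,1e-5)[:2],0,0
l=cv2.fitLine(pts.astype(np.float32),cv2.DIST_L2,0,1e-5,1e-5).ravel(); d=l[:2]
if d[1]<0:d=-d
p=(pts-l[2:])@d; print("drift",d,np.degrees(np.arctan2(d[1],d[0])),p.min(),p.max(),p.max()-p.min())
print("grip est",l[2:]+d*(p.min()+.06+.001), "tip",l[2:]+d*p.max())
V=hsv[ys,xs]; 
for k in np.argsort(p)[::18]: print(round(p[k],3),V[k],xs[k],ys[k])
E
```

```text
hop [0.514  0.0709 0.23  ] [0.517  0.0718 0.23  ] (array([0.51516331, 0.07187543, 0.22873378]), np.float64(0.002824520214849719))
front [ 0.5224 -0.0008  0.13  ] rear [0.5051 0.1484 0.13  ] 0.15012969431510895 96.63290845410884
foot side [0.5217 0.0657 0.01  ]
foot top bottom edge [0.4627 0.069  0.01  ]
bowl rim [0.4891 0.1916 0.045 ]
front side [0.5221 0.0096 0.13  ] (np.float64(250.64702508318481), np.float64(209.56296092417844)) (np.float64(284.7389315597617), np.float64(172.83559991538016))
drift [-0.11851187  0.99295264] 96.80622 -0.13000541112908345 0.15661654649688433 0.28662195762596776
grip est [ 0.55186012 -0.25679847] tip [ 0.52512124 -0.03276655]
-0.13 [ 10 137  97] 363 175
-0.122 [ 10 176  71] 360 172
-0.114 [ 10 168  70] 358 175
-0.106 [  8 172  46] 356 178
-0.098 [ 11 159  69] 353 175
-0.09 [ 8 96 88] 350 172
-0.082 [  9 147  73] 348 174
-0.074 [  9 153  75] 346 178
-0.066 [ 11 167  67] 343 175
-0.058 [  9 144  71] 341 177
-0.05 [ 10 121  80] 338 174
-0.042 [  8 150  73] 336 178
-0.034 [ 11 148  74] 334 180
-0.027 [ 11 160  70] 331 176
-0.018 [  9 157  73] 329 180
-0.011 [  9 125  57] 326 176
-0.0 [ 16 109 136] 323 178
0.011 [ 16 111 129] 320 181
0.023 [ 16 110 141] 316 179
0.034 [ 16 112 125] 313 182
0.046 [ 16 107 153] 309 181
0.058 [ 13  88 130] 305 179
0.069 [ 16 107 150] 302 182
0.081 [ 15  97 124] 298 180
0.092 [ 16 104 145] 295 183
0.104 [ 16 103 129] 291 181
0.115 [ 16 108 142] 288 184
0.127 [ 16 103 129] 284 182
0.137 [ 14 106  82] 281 185
0.15 [ 16 116  81] 277 184
```

```bash
cat >> h.py <<'E'
from scipy.spatial.transform import Rotation as Ro
def plan(p,yaw=None,pitchfix=True):
    """tool pointing down, tool x at yaw deg; prints shift units and turn from measured pose"""
    o=get_obs(); R=Ro.from_rotvec(o["eef_rot"]); s=R.inv().apply(np.array(p)-o["tcp_pos"])/.025
    tx=R.apply([1,0,0]); print("tcp",np.round(o["tcp_pos"],4),"yaw",np.degrees(np.arctan2(tx[1],tx[0])))
    w=np.zeros(3)
    if yaw is not None:
        a=np.radians(yaw); x=np.array([np.cos(a),np.sin(a),0]);z=np.array([0,0,-1.]);T=Ro.from_matrix(np.c_[x,np.cross(z,x),z])
        w=np.degrees((R.inv()*T).as_rotvec())
    print("shift",np.round(s,3),"turn",np.round(w,2),"t",o["time_s"],"F",np.round(o["wrist_force"],2))
E
python3 -c "
from h import *
plan([.5,.2,.36]); plan([.553,-.267,.30],96.8)"
```

```text
tcp [0.2299 0.6343 0.252 ] yaw 160.07436677977077
shift [-16.077 -12.654  -4.304] turn [0. 0. 0.] t 0.25 F [-0.54 -0.05 -0.88]
tcp [0.2299 0.6343 0.252 ] yaw 160.07436677977077
shift [-24.436 -29.491  -1.885] turn [-6.000e-02  4.000e-02  6.327e+01] t 0.25 F [-0.54 -0.05 -0.88]
```

Request:
drive_tool --deltas "0 0 -2 0 0 0 1; -1 -1.5 -3.5 0 0 8 1; -2.5 -3 -4.5 0 0 16 1; -4 -4.5 -4.5 0 0 24 1; -5 -6 -4.5 0 0 32 1; -6 -7.5 -4.5 0 0 40 1; -7.2 -9 -4.5 0 0 48 1; -8.5 -10.5 -4.5 0 0 56 1"

```text
time_s: 1.05
tcp_pos: [0.3382, 0.319, 0.3654]
eef_rot: [1.938, 2.472, 0.001]
wrist_force: [1.2, 0.7, 0.3]
opening: 0.999
```

```bash
python3 -c "
from h import *
plan([.553,-.267,.33],96.8)"
```

```text
tcp [0.3382 0.319  0.3654] yaw 103.79264648136666
shift [-24.813   2.755   1.413] turn [ 0.04 -0.01  6.99] t 1.05 F [1.17 0.72 0.26]
```

Request:
drive_tool --deltas "-2 0.2 0 0 0 7 1; -4 0.5 0 0 0 7 1; -6 0.7 0 0 0 7 1; -8 0.9 0 0 0 7 1; -10 1.1 0 0 0 7 1; -12 1.3 0 0 0 7 1; -14 1.55 0 0 0 7 1; -16 1.8 0 0 0 7 1"

```text
time_s: 1.85
tcp_pos: [0.4784, -0.0559, 0.3655]
eef_rot: [2.08, 2.353, 0.001]
wrist_force: [1.3, 0.4, 0.2]
opening: 0.999
```

```bash
python3 -c "
from h import *
plan([.553,-.267,.16],96.8)"
```

```text
tcp [ 0.4784 -0.0559  0.3655] yaw 97.04688553910785
shift [-8.748  1.916  8.222] turn [0.06 0.   0.25] t 1.85 F [1.26 0.41 0.19]
```

Request:
drive_tool --deltas "-1.8 0.5 0 0 0 0 1; -3.6 0.9 1.5 0 0 0 1; -5.2 1.3 3 0 0 0 1; -7 1.6 4.5 0 0 0 1; -8.7 1.9 6 0 0 0 1; -8.7 1.9 7.5 0 0 0 1; -8.7 1.9 7.5 0 0 0 1; -8.7 1.9 7.5 0 0 0 1"

```text
time_s: 2.65
tcp_pos: [0.5503, -0.2631, 0.1748]
eef_rot: [-2.077, -2.348, 0.002]
wrist_force: [-0.3, 1.1, 0.3]
opening: 1.002
```

```bash
python3 -c "
from h import *
plan([.553,-.267,.017],96.8)
d=eyes.get_image('wrist');cv2.imwrite('pics/w1.png',d['img'])
t=eyes.get_image('top');cv2.imwrite('pics/t1.png',t['img'])
o=get_obs();R=Ro.from_rotvec(o['eef_rot'])
for p in ([.5519,-.2568,.012],[.5252,-.033,.009]): print(proj(d,p))
print(proj(d,o['tcp_pos']+R.apply([0,0,.15])))
"
```

```text
tcp [ 0.5503 -0.2631  0.1748] yaw 97.00871177876704
shift [-0.192  0.122  6.309] turn [-0.3  -0.22  0.21] t 2.65 F [-0.3   1.11  0.34]
(np.float64(254.69421426234894), np.float64(166.71032816190487))
(np.float64(256.67274405309195), np.float64(-146.19603728838098))
(np.float64(255.07633930951584), np.float64(178.91434879909895))
```

View pics/w1.png

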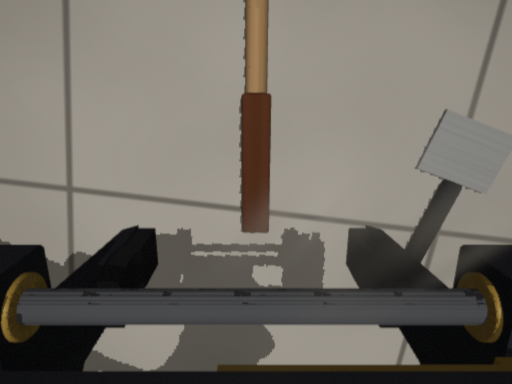

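Request:
drive_tool --deltas "-0.1 0.1 1.5 0 0 0 1; -0.1 0.1 3 0 0 0 1; -0.1 0.1 4.4 0 0 0 1; -0.1 0.1 5.4 0 0 0 1; -0.1 0.1 5.4 0 0 0 1; -0.1 0.1 5.4 0 0 0 1"

```text
time_s: 3.35
tcp_pos: [0.5566, -0.2657, 0.0453]
eef_rot: [2.077, 2.353, 0.001]
wrist_force: [0.0, -0.1, 0.7]
opening: 1.003
```

```bash
python3 -c "
from h import *
plan([.553,-.267,.017],96.8)
d=eyes.get_image('wrist');cv2.imwrite('pics/w2.png',d['img'])
"
```

```text
tcp [ 0.5566 -0.2657  0.0453] yaw 97.1418765258086
shift [-0.03  -0.153  1.131] turn [0.16 0.1  0.34] t 3.35 F [ 0.03 -0.14  0.68]
```

View pics/w2.png

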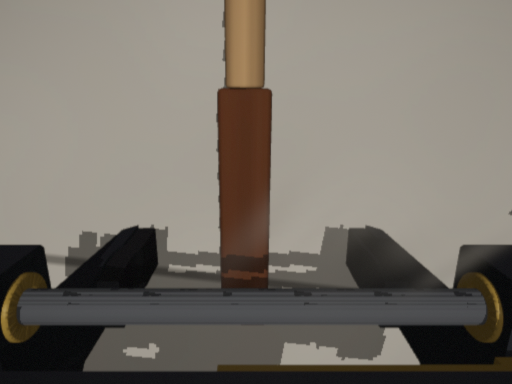

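Request:
drive_tool --deltas "0 -0.15 0.6 0 0 0.3 1; 0 -0.15 1.13 0 0 0.3 1; 0 -0.15 1.13 0 0 0.3 1; 0 -0.15 1.13 0 0 0.3 0.5; 0 -0.15 1.13 0 0 0.3 0.1; 0 -0.15 1.13 0 0 0.3 0.1; 0 -0.15 1.13 0 0 0.3 0.1; 0 -0.15 1.13 0 0 0.3 0.1"

```text
time_s: 4.2
tcp_pos: [0.5513, -0.2664, 0.0145]
eef_rot: [2.086, 2.349, 0.0]
wrist_force: [0.4, -0.0, 2.2]
opening: 0.569
```

Request:
drive_tool --deltas "0 0 0 0 0 0 0.1; 0 0 0 0 0 0 0.1; 0 0 0 0 0 0 0.1"

```text
time_s: 4.5
tcp_pos: [0.5513, -0.2663, 0.0144]
eef_rot: [2.086, 2.349, 0.0]
wrist_force: [-0.0, 0.0, 2.4]
opening: 0.299
```

```bash
python3 -c "
from h import *
plan([.553,-.267,.135],96.8)
d=eyes.get_image('wrist');cv2.imwrite('pics/w3.png',d['img'])
"
```

```text
tcp [ 0.5513 -0.2663  0.0144] yaw 96.76980572559444
shift [-0.034  0.066 -4.822] turn [ 0.01  0.   -0.03] t 4.5 F [-0.05  0.03  2.4 ]
```

View pics/w3.png

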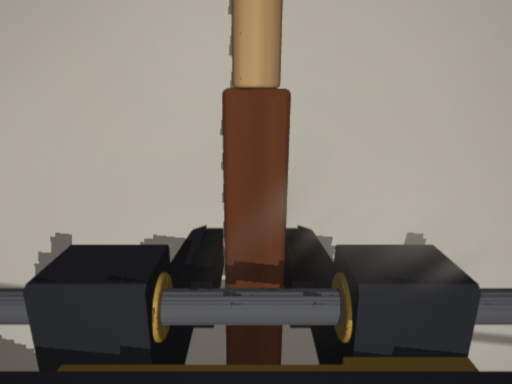

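Request:
drive_tool --deltas "0 0 0 0 0 0 0.1; 0 0 0 0 0 0 0.1; 0 0 0 0 0 0 0.1; 0 0 -0.3 0 0 0 0.1; 0 0 -0.6 0 0 0 0.1; 0 0 -1.2 0 0 0 0.1; 0 0 -1.2 0 0 0 0.1"

```text
time_s: 5.25
tcp_pos: [0.5529, -0.2673, 0.0473]
eef_rot: [2.084, 2.345, 0.002]
wrist_force: [1.4, -1.1, -1.3]
opening: 0.268
```

```bash
python3 -c "
from h import *
plan([.553,-.267,.135],96.8)
d=eyes.get_image('wrist');cv2.imwrite('pics/w4.png',d['img'])
t=eyes.get_image('side');cv2.imwrite('pics/s4.png',t['img'])
"
```

```text
tcp [ 0.5529 -0.2673  0.0473] yaw 96.76826213643125
shift [ 3.000e-03  1.700e-02 -3.508e+00] turn [ 0.21  0.15 -0.03] t 5.25 F [ 1.44 -1.06 -1.25]
```

View pics/s4.png

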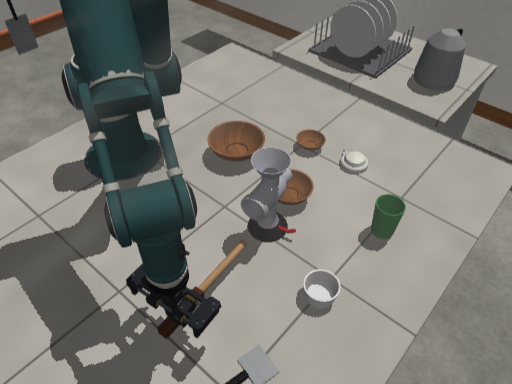

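View pics/w4.png

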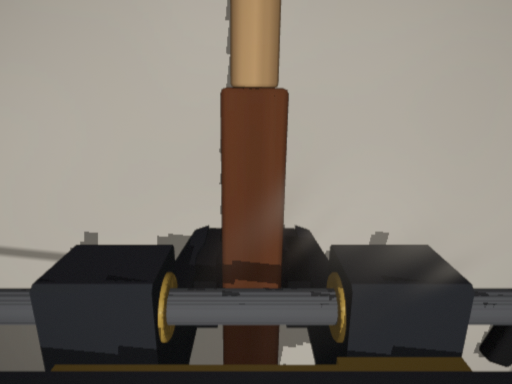

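Request:
drive_tool --deltas "0 0 -0.8 0 0 0 0.1; 0 0 -1.8 0 0 0 0.1; 0 0 -2.8 0 0 0 0.1; 0 0 -3.4 0 0 0 0.1; 0 0 -3.4 0 0 0 0.1; 0 0 -3.4 0 0 0 0.1"

```text
time_s: 5.95
tcp_pos: [0.5509, -0.2662, 0.1289]
eef_rot: [-2.086, -2.348, 0.0]
wrist_force: [-1.4, 0.0, -0.9]
opening: 0.27
```

```bash
cat > look.py <<'E'
from h import *
import sys
n=sys.argv[1]
plan([.553,-.267,.1325],96.8)
t=eyes.get_image('top'); s=eyes.get_image('side')
def crop(d,x0,x1,y0,y1,f,nm):
    c=cv2.resize(d["img"][y0:y1,x0:x1],None,fx=f,fy=f,interpolation=cv2.INTER_CUBIC)
    c=cv2.convertScaleAbs(c,alpha=1.5)
    for x in range(x0,x1,10): cv2.putText(c,str(x),((x-x0)*f,10),0,.35,(0,255,255),1); c[::6,(x-x0)*f]=(0,255,255)
    for y in range(y0,y1,10): cv2.putText(c,str(y),(0,(y-y0)*f+4),0,.35,(0,255,255),1); c[(y-y0)*f,::6]=(0,255,255)
    cv2.imwrite(nm,c)
crop(t,210,330,150,215,6,f"pics/t{n}.png"); crop(s,180,310,140,260,5,f"pics/s{n}.png")
import pickle; pickle.dump((t,s),open(f"im{n}.pkl","wb"))
E
python3 look.py 5
```

```text
tcp [ 0.5509 -0.2662  0.1289] yaw 96.77335576511324
shift [-0.042  0.079 -0.144] turn [-0.02 -0.01 -0.03] t 5.95 F [-1.42  0.02 -0.94]
```

View pics/t5.png

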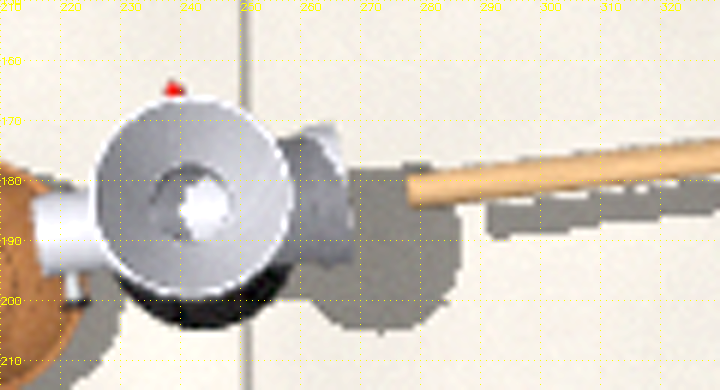

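View pics/s5.png

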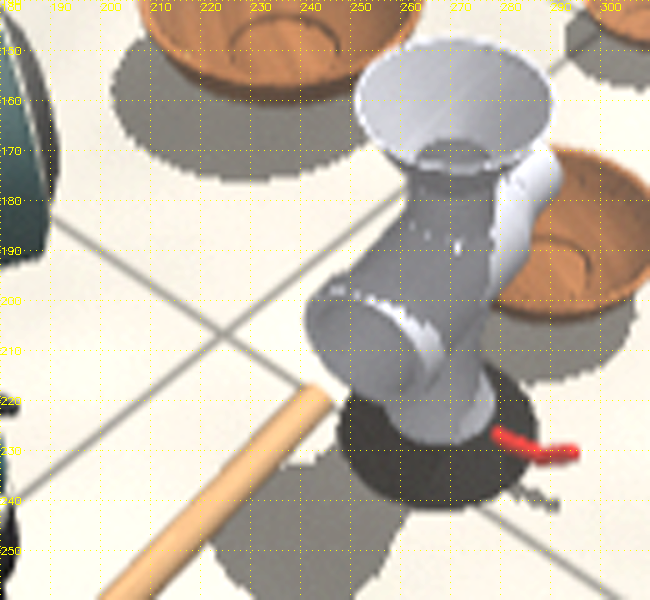

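```bash
cat > sh.py <<'E'
from h import *
import pickle,sys
def shank(n,tr,sr):
    t,s=pickle.load(open(f"im{n}.pkl","rb"));out=[]
    for d,(x0,x1,y0,y1) in ((t,tr),(s,sr)):
        h=cv2.cvtColor(d["img"],cv2.COLOR_BGR2HSV); m=np.zeros(h.shape[:2],bool)
        m[y0:y1,x0:x1]=((h[...,1]>70)&(h[...,0]>=8)&(h[...,0]<25)&(h[...,2]>60))[y0:y1,x0:x1]
        ys,xs=np.nonzero(m); l=cv2.fitLine(np.c_[xs,ys].astype(np.float32),cv2.DIST_L2,0,.01,.01).ravel()
        p=(np.c_[xs,ys]-l[2:])@l[:2]; e=[l[2:]+l[:2]*p.min(),l[2:]+l[:2]*p.max()]; print(len(xs),np.round(e,1))
        a,b=ray(d,*e[0]),ray(d,*e[1]); nn=np.cross(a[1],b[1]); out.append((a[0],nn/np.linalg.norm(nn),e))
    D=np.cross(out[0][1],out[1][1]); D/=np.linalg.norm(D); D*=np.sign(D[1])
    A=np.array([out[0][1],out[1][1],[0,1,0]]); 
    for y in (-.15,-.035,0,.05,.12,.15):
        print(y,np.round(np.linalg.solve(A,[out[0][0]@out[0][1],out[1][0]@out[1][1],y]),4))
    print("yaw",np.degrees(np.arctan2(D[1],D[0])),"pitch up",np.degrees(np.arcsin(D[2])))
    return t,s
E
python3 - <<'E'
from sh import *
t,s=shank(5,(270,320,165,195),(195,250,212,262))
print(tri(t,(276.8,181.7),s,(241.5,219.5)))
f=np.array([.5224,-.0008,.13])
for z in (.13,): print(onz(t,267,182.8,z),onz(t,216,189.2,z))
E
```

```text
233 [[277.8 181.5]
 [319.2 176.8]]
454 [[200.3 263.2]
 [244.1 218.1]]
-0.15 [ 0.5384 -0.15    0.1278]
-0.035 [ 0.5265 -0.035   0.1253]
0 [0.5228 0.     0.1246]
0.05 [0.5176 0.05   0.1235]
0.12 [0.5103 0.12   0.122 ]
0.15 [0.5072 0.15   0.1214]
yaw 95.94057901849675 pitch up -1.2287528886064243
(array([ 0.52445471, -0.03149134,  0.12359421]), np.float64(0.004167352883948553))
[ 0.52239209 -0.00077166  0.13      ] [0.50505096 0.14835316 0.13      ]
```

```bash
python3 - <<'E'
from h import *
import pickle
t,s=pickle.load(open("im5.pkl","rb"))
a=np.radians(96.6); d=np.array([np.cos(a),np.sin(a),0]); f=np.array([.5224,-.0008,.13])
n=np.cross(d,[0,0,1.])
img=cv2.resize(s["img"][140:260,180:310],None,fx=6,fy=5*6/5,interpolation=cv2.INTER_CUBIC); img=cv2.convertScaleAbs(img,alpha=1.6)
def dr(img,d_,p,x0,y0,k,c):
    u,v=proj(d_,p); cv2.circle(img,(int((u+.5-x0)*k),int((v+.5-y0)*k)),1,c,-1)
tt=cv2.resize(t["img"][150:215,205:285],None,fx=9,fy=9,interpolation=cv2.INTER_CUBIC); tt=cv2.convertScaleAbs(tt,alpha=1.4)
for (o,r,c) in ((f,.0345,(0,0,255)),(f,.027,(255,0,0)),(f+.15*d,.0205,(0,255,0))):
    for q in np.arange(0,6.28,.08):
        P=o+r*(np.cos(q)*n+np.sin(q)*np.array([0,0,1.])); dr(img,s,P,180,140,6,c); dr(tt,t,P,205,150,9,c)
for q in np.arange(0,6.28,.05):
    P=f+.074*d+[0,0,.1]+.046*np.array([np.cos(q),np.sin(q),0]); dr(img,s,P,180,140,6,(0,255,255)); dr(tt,t,P,205,150,9,(0,255,255))
    P=f+.07*d+[0,0,-.13]+.052*np.array([np.cos(q),np.sin(q),0]); dr(img,s,P,180,140,6,(255,0,255)); dr(tt,t,P,205,150,9,(255,0,255))
cv2.imwrite("pics/ov_s.png",img);cv2.imwrite("pics/ov_t.png",tt)
E
```

```text
(no output)
```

View pics/ov_s.png

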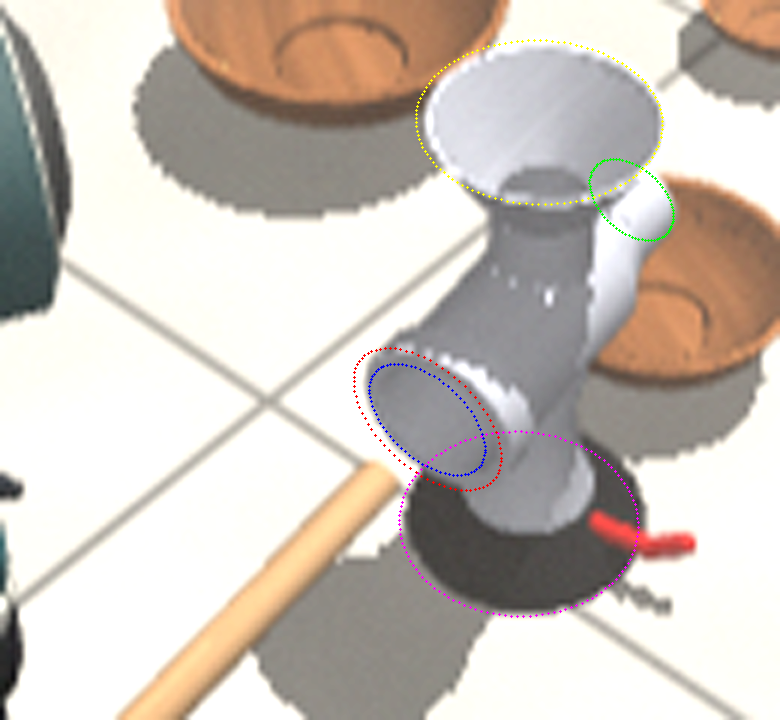

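View pics/ov_t.png

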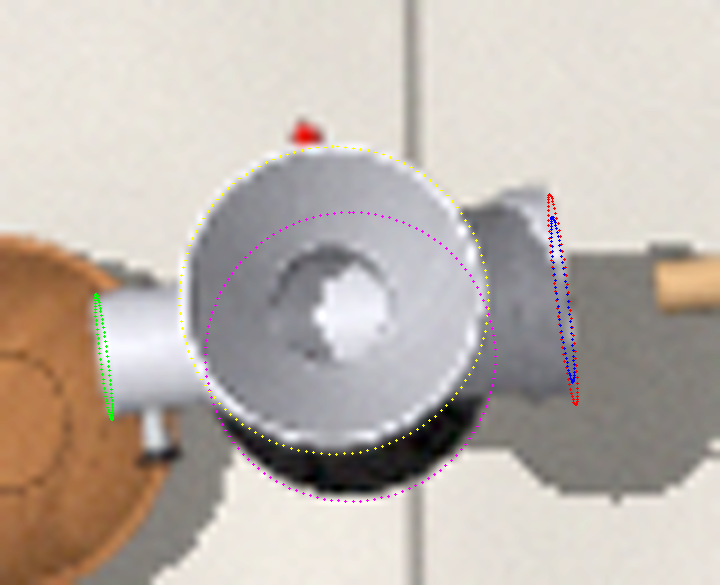

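```bash
cat > sh2.py <<'E'
from h import *
import pickle
def fitmid(d,x0,x1,y0,y1,axis):
    h=cv2.cvtColor(d["img"],cv2.COLOR_BGR2HSV)
    m=((h[...,1]>70)&(h[...,0]>=8)&(h[...,0]<25)&(h[...,2]>60))
    P=[]
    if axis=='r':
        for y in range(y0,y1):
            xs=np.nonzero(m[y,x0:x1])[0]
            if len(xs)>3: P.append((x0+xs.mean(),y))
    else:
        for x in range(x0,x1):
            ys=np.nonzero(m[y0:y1,x])[0]
            if len(ys)>2: P.append((x,y0+ys.mean()))
    P=np.array(P,np.float32); l=cv2.fitLine(P,cv2.DIST_HUBER,0,.01,.01).ravel()
    p=(P-l[2:])@l[:2]; r=np.abs((P-l[2:])@np.array([-l[1],l[0]])); print(len(P),"rms",r.std(),np.round([l[2:]+l[:2]*p.min(),l[2:]+l[:2]*p.max()],1))
    return l[2:]+l[:2]*p.min(),l[2:]+l[:2]*p.max()
def axis3(n,tr,sr):
    t,s=pickle.load(open(f"im{n}.pkl","rb"));N=[];O=[]
    for d,b,a in ((t,tr,'c'),(s,sr,'r')):
        e=fitmid(d,*b,a); q=np.cross(ray(d,*e[0])[1],ray(d,*e[1])[1]); N.append(q/np.linalg.norm(q));O.append(d["cam_to_world"][:3,3])
    D=np.cross(*N); D/=np.linalg.norm(D); D*=np.sign(D[1])
    f=np.array([.5239,.0007,.13]);a=np.radians(96.6)
    for y in (-.15,-.035,0,.12,.15):
        p=np.linalg.solve(np.array([*N,[0,1,0]]),[O[0]@N[0],O[1]@N[1],y]); mx=f[0]+(y-f[1])/np.tan(a)
        print(y,np.round(p,4),"off from bore axis mm x %.1f z %.1f"%((p[0]-mx)*1e3,(p[2]-.13)*1e3))
    print("yaw",np.degrees(np.arctan2(D[1],D[0])),"pitch up",np.degrees(np.arcsin(D[2])))
E
python3 - <<'E'
from sh2 import *
axis3(5,(280,322,165,195),(185,245,226,256))
E
```

```text
42 rms 0.07732457 [[280.  181.3]
 [321.  176.6]]
30 rms 0.05930203 [[208.5 255. ]
 [236.5 226. ]]
-0.15 [ 0.5385 -0.15    0.1273] off from bore axis mm x -2.9 z -2.7
-0.035 [ 0.5264 -0.035   0.1254] off from bore axis mm x -1.6 z -4.6
0 [0.5228 0.     0.1248] off from bore axis mm x -1.2 z -5.2
0.12 [0.5102 0.12   0.1229] off from bore axis mm x 0.1 z -7.1
0.15 [0.5071 0.15   0.1224] off from bore axis mm x 0.5 z -7.6
yaw 95.97059327276914 pitch up -0.9244185999033113
```

Request:
drive_tool --deltas "0 0.04 -0.05 0 0.3 -0.15 0.1; 0 0.09 -0.1 0 0.7 -0.3 0.1; 0 0.09 -0.1 0 0.7 -0.3 0.1; 0 0.09 -0.1 0 0.7 -0.3 0.1"

```text
time_s: 6.45
tcp_pos: [0.5535, -0.2662, 0.1317]
eef_rot: [-2.074, -2.347, -0.013]
wrist_force: [-0.3, -1.0, -1.1]
opening: 0.27
```

```bash
python3 look.py 6; python3 - <<'E'
from sh2 import *
axis3(6,(280,322,165,195),(185,245,226,256))
E
```

```text
tcp [ 0.5535 -0.2662  0.1317] yaw 97.06700682688299
shift [-0.03  -0.024 -0.032] turn [-0.01 -0.71  0.27] t 6.45 F [-0.32 -1.02 -1.08]
42 rms 0.08686703 [[280.  180.6]
 [321.  175.8]]
30 rms 0.10341906 [[208.6 255.1]
 [235.5 226. ]]
-0.15 [ 0.5405 -0.15    0.1309] off from bore axis mm x -0.8 z 0.9
-0.035 [ 0.5278 -0.035   0.1323] off from bore axis mm x -0.2 z 2.3
0 [0.5239 0.     0.1328] off from bore axis mm x -0.0 z 2.8
0.12 [0.5107 0.12   0.1343] off from bore axis mm x 0.6 z 4.3
0.15 [0.5074 0.15   0.1347] off from bore axis mm x 0.8 z 4.7
yaw 96.29999125168348 pitch up 0.7129475987080724
```

View pics/s6.png

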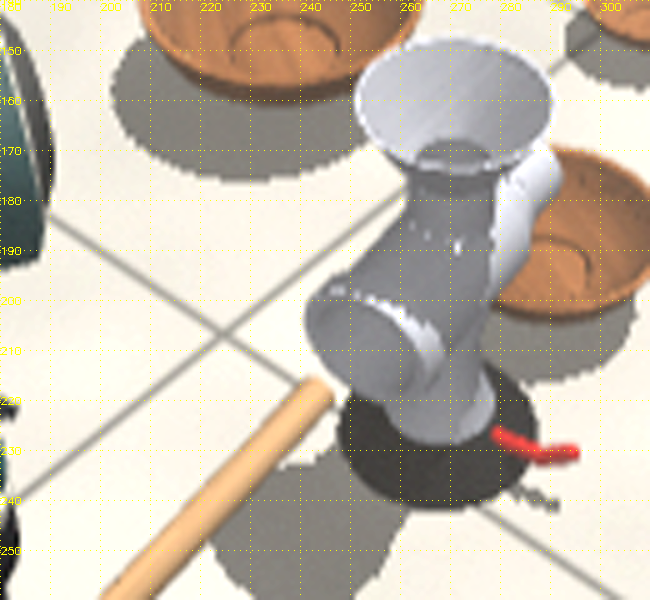

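Request:
drive_tool --deltas "0.2 0 0.01 0 -0.2 0 0.1; 0.7 0.01 0.02 0 -0.35 0 0.1; 1.3 0.01 0.03 0 -0.35 0 0.1; 2 0.02 0.03 0 -0.35 0 0.1; 2.7 0.02 0.04 0 -0.35 0 0.1; 3.4 0.03 0.05 0 -0.35 0 0.1; 4 0.03 0.05 0 -0.35 0 0.1; 4 0.03 0.05 0 -0.35 0 0.1"

```text
time_s: 7.35
tcp_pos: [0.5415, -0.1644, 0.1319]
eef_rot: [-2.074, -2.353, -0.007]
wrist_force: [0.1, 0.4, -0.7]
opening: 0.267
```

Request:
drive_tool --deltas "0 0 0 0 0 0 0.1; 0 0 0 0 0 0 0.1"

```text
time_s: 7.55
tcp_pos: [0.5422, -0.1672, 0.1321]
eef_rot: [-2.078, -2.351, -0.006]
wrist_force: [0.3, -0.4, -0.8]
opening: 0.269
```

```bash
python3 look.py 7
```

```text
tcp [ 0.5422 -0.1672  0.1321] yaw 97.07318670074159
shift [-4.017 -0.063 -0.037] turn [ 0.03 -0.32  0.27] t 7.55 F [ 0.33 -0.42 -0.8 ]
```

View pics/s7.png

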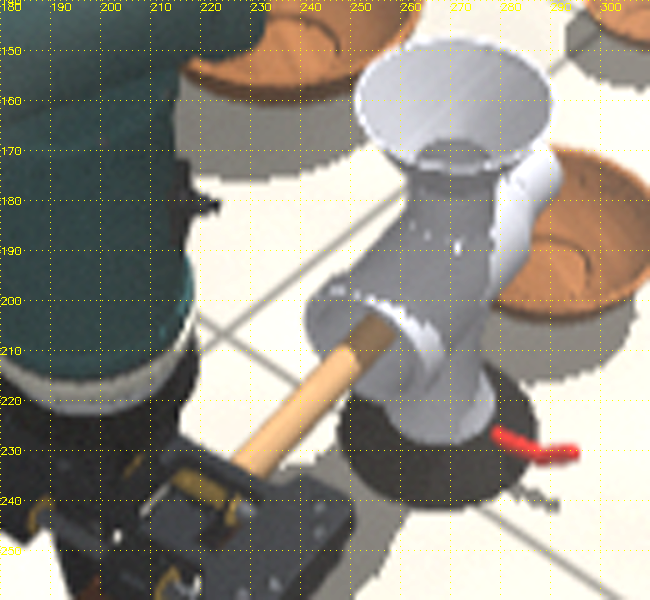

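View pics/t7.png

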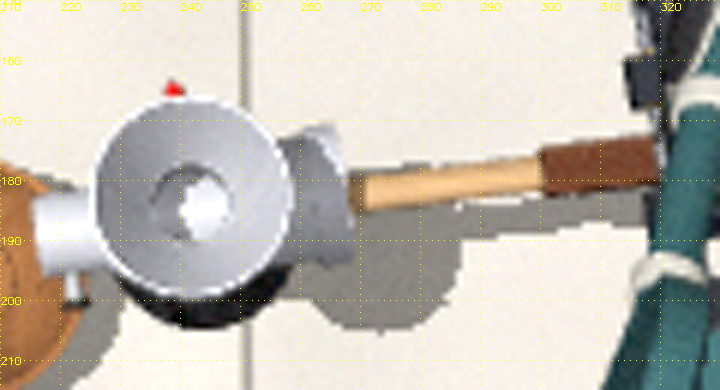

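Request:
drive_tool --deltas "0.2 0 0 0 0 0 0.1; 0.4 0 0 0 0 0 0.1; 0.6 0 0 0 0 0 0.1; 0.8 0.01 0 0 0 0 0.1; 1.0 0.01 0.01 0 0 0 0.1; 1.1 0.01 0.01 0 0 0 0.1; 1.2 0.01 0.01 0 0 0 0.1; 1.2 0.01 0.01 0 0 0 0.1"

```text
time_s: 8.45
tcp_pos: [0.5384, -0.1366, 0.1319]
eef_rot: [-2.077, -2.351, -0.006]
wrist_force: [-0.4, -0.2, -1.2]
opening: 0.272
```

Request:
drive_tool --deltas "0.06 0 0 0 0 0 0.1; 0.12 0 0 0 0 0 0.1; 0.18 0 0 0 0 0 0.1; 0.24 0 0 0 0 0 0.1; 0.3 0 0 0 0 0 0.1; 0.36 0 0 0 0 0 0.1; 0.4 0 0 0 0 0 0.1; 0.4 0 0 0 0 0 0.1"

```text
time_s: 9.25
tcp_pos: [0.5372, -0.1268, 0.1319]
eef_rot: [-2.077, -2.351, -0.006]
wrist_force: [0.3, -0.7, -1.3]
opening: 0.27
```

Request:
drive_tool --deltas "0.03 0 0 0 0 0 0.1; 0.06 0 0 0 0 0 0.1; 0.09 0 0 0 0 0 0.1; 0.12 0 0 0 0 0 0.1; 0.15 0 0 0 0 0 0.1; 0.18 0 0 0 0 0 0.1; 0.2 0 0 0 0 0 0.1; 0.2 0 0 0 0 0 0.1"

```text
time_s: 10.05
tcp_pos: [0.5366, -0.122, 0.132]
eef_rot: [-2.077, -2.351, -0.006]
wrist_force: [-0.1, 0.0, -0.9]
opening: 0.269
```

Request:
drive_tool --deltas "0.02 0 0 0 0 0 0.1; 0.04 0 0 0 0 0 0.1; 0.06 0 0 0 0 0 0.1; 0.08 0 0 0 0 0 0.1; 0.1 0 0 0 0 0 0.1; 0.1 0 0 0 0 0 0.1"

```text
time_s: 10.65
tcp_pos: [0.5363, -0.1195, 0.132]
eef_rot: [-2.077, -2.351, -0.006]
wrist_force: [0.2, -0.2, -1.2]
opening: 0.271
```

Request:
drive_tool --deltas "0.02 0 0 0 0 0 0.1; 0.04 0 0 0 0 0 0.1; 0.06 0 0 0 0 0 0.1; 0.08 0 0 0 0 0 0.1; 0.1 0 0 0 0 0 0.1; 0.1 0 0 0 0 0 0.1"

```text
time_s: 11.25
tcp_pos: [0.536, -0.117, 0.132]
eef_rot: [-2.077, -2.351, -0.006]
wrist_force: [0.4, -0.2, -1.6]
opening: 0.271
```

Request:
drive_tool --deltas "0.02 0 0 0 0 0 0.1; 0.04 0 0 0 0 0 0.1; 0.06 0 0 0 0 0 0.1; 0.08 0 0 0 0 0 0.1; 0.08 0 0 0 0 0 0.1"

```text
time_s: 11.75
tcp_pos: [0.5358, -0.1151, 0.132]
eef_rot: [-2.077, -2.351, -0.006]
wrist_force: [0.1, 0.7, -1.3]
opening: 0.269
```

Request:
drive_tool --deltas "0.02 0 0 0 0 0 0.1; 0.04 0 0 0 0 0 0.1; 0.06 0 0 0 0 0 0.1; 0.08 0 0 0 0 0 0.1; 0.08 0 0 0 0 0 0.1"

```text
time_s: 12.25
tcp_pos: [0.5357, -0.1137, 0.1322]
eef_rot: [-2.078, -2.352, -0.006]
wrist_force: [0.1, -3.9, -2.0]
opening: 0.275
```

Request:
drive_tool --deltas "0.02 0 0 0 0 0 0.1; 0.04 0 0 0 0 0 0.1; 0.06 0 0 0 0 0 0.1; 0.06 0 0 0 0 0 0.1"

```text
time_s: 12.65
tcp_pos: [0.5358, -0.1129, 0.1324]
eef_rot: [-2.078, -2.353, -0.005]
wrist_force: [1.0, -7.2, -1.3]
opening: 0.272
```

Request:
drive_tool --deltas "0.005 0 0 0 0 0 0.1; 0.01 0 0 0 0 0 0.1; 0.015 0 0 0 0 0 0.1; 0.02 0 0 0 0 0 0.1; 0.025 0 0 0 0 0 0.1; 0.03 0 0 0 0 0 0.1; 0.035 0 0 0 0 0 0.1; 0.04 0 0 0 0 0 0.1"

```text
time_s: 13.45
tcp_pos: [0.5358, -0.1124, 0.1325]
eef_rot: [-2.079, -2.354, -0.004]
wrist_force: [0.6, -9.8, -1.3]
opening: 0.272
```

Request:
drive_tool --deltas "0.005 0 0 0 0 0 0.1; 0.01 0 0 0 0 0 0.1; 0.015 0 0 0 0 0 0.1; 0.02 0 0 0 0 0 0.1; 0.025 0 0 0 0 0 0.1; 0.03 0 0 0 0 0 0.1; 0.035 0 0 0 0 0 0.1; 0.04 0 0 0 0 0 0.1"

```text
time_s: 14.25
tcp_pos: [0.5358, -0.1118, 0.1326]
eef_rot: [-2.079, -2.355, -0.004]
wrist_force: [1.0, -10.5, -1.9]
opening: 0.271
```

Request:
drive_tool --deltas "0.006 0 0 0 0 0 0.1; 0.012 0 0 0 0 0 0.1; 0.018 0 0 0 0 0 0.1; 0.024 0 0 0 0 0 0.1; 0.03 0 0 0 0 0 0.1; 0.036 0 0 0 0 0 0.1; 0.042 0 0 0 0 0 0.1; 0.05 0 0 0 0 0 0.1"

```text
time_s: 15.05
tcp_pos: [0.5357, -0.111, 0.1327]
eef_rot: [2.079, 2.355, 0.003]
wrist_force: [0.8, -11.7, -1.3]
opening: 0.271
```

Request:
drive_tool --deltas "0.006 0 0 0 0 0 0.1; 0.012 0 0 0 0 0 0.1; 0.018 0 0 0 0 0 0.1; 0.024 0 0 0 0 0 0.1; 0.03 0 0 0 0 0 0.1; 0.036 0 0 0 0 0 0.1; 0.042 0 0 0 0 0 0.1; 0.05 0 0 0 0 0 0.1"

```text
time_s: 15.85
tcp_pos: [0.5356, -0.1099, 0.1328]
eef_rot: [2.079, 2.355, 0.003]
wrist_force: [1.4, -12.0, -2.2]
opening: 0.273
```

Request:
drive_tool --deltas "0.006 0 0 0 0 0 0.1; 0.012 0 0 0 0 0 0.1; 0.018 0 0 0 0 0 0.1; 0.024 0 0 0 0 0 0.1; 0.03 0 0 0 0 0 0.1; 0.036 0 0 0 0 0 0.1; 0.042 0 0 0 0 0 0.1; 0.05 0 0 0 0 0 0.1"

```text
time_s: 16.65
tcp_pos: [0.5355, -0.1089, 0.1328]
eef_rot: [2.078, 2.355, 0.002]
wrist_force: [-0.1, -12.6, -1.1]
opening: 0.267
```

Request:
drive_tool --deltas "0.006 0 0 0 0 0 0.1; 0.012 0 0 0 0 0 0.1; 0.018 0 0 0 0 0 0.1; 0.024 0 0 0 0 0 0.1; 0.03 0 0 0 0 0 0.1; 0.036 0 0 0 0 0 0.1; 0.042 0 0 0 0 0 0.1; 0.05 0 0 0 0 0 0.1"

```text
time_s: 17.45
tcp_pos: [0.5354, -0.1077, 0.1328]
eef_rot: [2.078, 2.355, 0.002]
wrist_force: [0.5, -13.3, -1.2]
opening: 0.271
```

```bash
python3 -c "
from h import *
d=eyes.get_image('wrist');cv2.imwrite('pics/w8.png',d['img'])"; python3 look.py 8
```

```text
tcp [ 0.5354 -0.1077  0.1328] yaw 97.13149594995834
shift [-6.41  -0.093  0.011] turn [ 0.1  -0.02  0.33] t 17.5 F [  0.52 -12.34  -2.02]
```

View pics/w8.png

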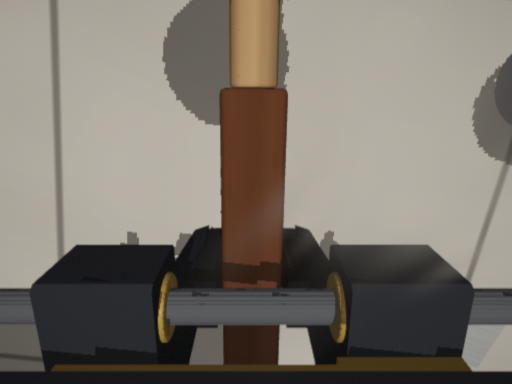

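View pics/s8.png

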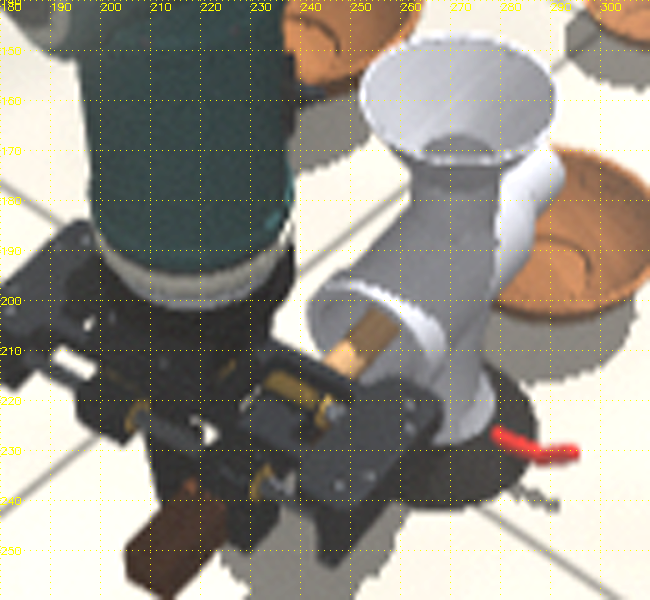

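Request:
drive_tool --deltas "0.006 0 0 0 0 0 0.1; 0.012 0 0 0 0 0 0.1; 0.018 0 0 0 0 0 0.1; 0.024 0 0 0 0 0 0.1; 0.03 0 0 0 0 0 0.1; 0.036 0 0 0 0 0 0.1; 0.042 0 0 0 0 0 0.1; 0.05 0 0 0 0 0 0.1"

```text
time_s: 18.4
tcp_pos: [0.5353, -0.1065, 0.1328]
eef_rot: [2.078, 2.355, 0.002]
wrist_force: [0.6, -12.7, -1.4]
opening: 0.271
```

Request:
drive_tool --deltas "0.006 0 0 0 0 0 0.1; 0.012 0 0 0 0 0 0.1; 0.018 0 0 0 0 0 0.1; 0.024 0 0 0 0 0 0.1; 0.03 0 0 0 0 0 0.1; 0.036 0 0 0 0 0 0.1; 0.042 0 0 0 0 0 0.1; 0.05 0 0 0 0 0 0.1"

```text
time_s: 19.2
tcp_pos: [0.5352, -0.1053, 0.1329]
eef_rot: [2.078, 2.355, 0.002]
wrist_force: [0.9, -13.0, -1.9]
opening: 0.269
```

Request:
drive_tool --deltas "0.006 0 0 0 0 0 0.1; 0.012 0 0 0 0 0 0.1; 0.018 0 0 0 0 0 0.1; 0.024 0 0 0 0 0 0.1; 0.03 0 0 0 0 0 0.1; 0.036 0 0 0 0 0 0.1; 0.042 0 0 0 0 0 0.1; 0.05 0 0 0 0 0 0.1"

```text
time_s: 20.0
tcp_pos: [0.535, -0.1041, 0.1329]
eef_rot: [2.078, 2.354, 0.002]
wrist_force: [1.0, -13.4, -2.6]
opening: 0.271
```

Request:
drive_tool --deltas "0.006 0 0 0 0 0 0.1; 0.012 0 0 0 0 0 0.1; 0.018 0 0 0 0 0 0.1; 0.024 0 0 0 0 0 0.1; 0.03 0 0 0 0 0 0.1; 0.036 0 0 0 0 0 0.1; 0.042 0 0 0 0 0 0.1; 0.05 0 0 0 0 0 0.1"

```text
time_s: 20.8
tcp_pos: [0.5348, -0.1029, 0.1329]
eef_rot: [2.078, 2.354, 0.002]
wrist_force: [0.8, -14.0, -2.2]
opening: 0.264
```

Request:
drive_tool --deltas "0.006 0 0 0 0 0 0.1; 0.012 0 0 0 0 0 0.1; 0.018 0 0 0 0 0 0.1; 0.024 0 0 0 0 0 0.1; 0.03 0 0 0 0 0 0.1; 0.036 0 0 0 0 0 0.1; 0.042 0 0 0 0 0 0.1; 0.05 0 0 0 0 0 0.1"

```text
time_s: 21.6
tcp_pos: [0.5347, -0.1017, 0.1329]
eef_rot: [2.078, 2.354, 0.002]
wrist_force: [0.9, -14.3, -1.1]
opening: 0.27
```

Request:
drive_tool --deltas "0.006 0 0 0 0 0 0.1; 0.012 0 0 0 0 0 0.1; 0.018 0 0 0 0 0 0.1; 0.024 0 0 0 0 0 0.1; 0.03 0 0 0 0 0 0.1; 0.036 0 0 0 0 0 0.1; 0.042 0 0 0 0 0 0.1; 0.05 0 0 0 0 0 0.1"

```text
time_s: 22.4
tcp_pos: [0.5345, -0.1004, 0.1329]
eef_rot: [2.078, 2.355, 0.002]
wrist_force: [0.5, -13.7, -1.1]
opening: 0.269
```

Request:
drive_tool --deltas "0.006 0 0 0 0 0 0.1; 0.012 0 0 0 0 0 0.1; 0.018 0 0 0 0 0 0.1; 0.024 0 0 0 0 0 0.1; 0.03 0 0 0 0 0 0.1; 0.036 0 0 0 0 0 0.1; 0.042 0 0 0 0 0 0.1; 0.05 0 0 0 0 0 0.1"

```text
time_s: 23.2
tcp_pos: [0.5344, -0.0992, 0.1329]
eef_rot: [2.078, 2.355, 0.002]
wrist_force: [0.4, -13.7, -2.2]
opening: 0.266
```

Request:
drive_tool --deltas "0.006 0 0 0 0 0 0.1; 0.012 0 0 0 0 0 0.1; 0.018 0 0 0 0 0 0.1; 0.024 0 0 0 0 0 0.1; 0.03 0 0 0 0 0 0.1; 0.036 0 0 0 0 0 0.1; 0.042 0 0 0 0 0 0.1; 0.05 0 0 0 0 0 0.1"

```text
time_s: 24.0
tcp_pos: [0.5342, -0.0979, 0.1329]
eef_rot: [2.078, 2.355, 0.002]
wrist_force: [1.5, -14.4, -1.0]
opening: 0.268
```

Request:
drive_tool --deltas "0.006 0 0 0 0 0 0.1; 0.012 0 0 0 0 0 0.1; 0.018 0 0 0 0 0 0.1; 0.024 0 0 0 0 0 0.1; 0.03 0 0 0 0 0 0.1; 0.036 0 0 0 0 0 0.1; 0.042 0 0 0 0 0 0.1; 0.05 0 0 0 0 0 0.1"

```text
time_s: 24.8
tcp_pos: [0.5341, -0.0966, 0.1329]
eef_rot: [2.078, 2.355, 0.002]
wrist_force: [1.5, -13.7, -0.8]
opening: 0.268
```

Request:
drive_tool --deltas "0.006 0 0 0 0 0 0.1; 0.012 0 0 0 0 0 0.1; 0.018 0 0 0 0 0 0.1; 0.024 0 0 0 0 0 0.1; 0.03 0 0 0 0 0 0.1; 0.036 0 0 0 0 0 0.1; 0.042 0 0 0 0 0 0.1; 0.05 0 0 0 0 0 0.1"

```text
time_s: 25.6
tcp_pos: [0.5339, -0.0954, 0.1329]
eef_rot: [2.078, 2.355, 0.002]
wrist_force: [0.3, -13.8, -1.6]
opening: 0.27
```

Request:
drive_tool --deltas "0.006 0 0 0 0 0 0.1; 0.012 0 0 0 0 0 0.1; 0.018 0 0 0 0 0 0.1; 0.024 0 0 0 0 0 0.1; 0.03 0 0 0 0 0 0.1; 0.036 0 0 0 0 0 0.1; 0.042 0 0 0 0 0 0.1; 0.05 0 0 0 0 0 0.1"

```text
time_s: 26.4
tcp_pos: [0.5337, -0.0937, 0.1328]
eef_rot: [2.079, 2.355, 0.003]
wrist_force: [0.8, -11.4, -2.4]
opening: 0.273
```

```bash
python3 look.py 9
```

```text
tcp [ 0.5337 -0.0937  0.1328] yaw 97.1260694630766
shift [-6.976e+00 -9.400e-02  6.000e-03] turn [ 0.1  -0.06  0.33] t 26.4 F [  0.77 -11.35  -2.37]
```

View pics/t9.png

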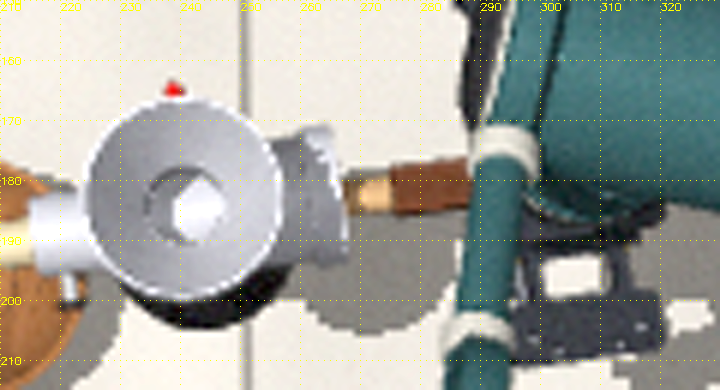

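View pics/s9.png

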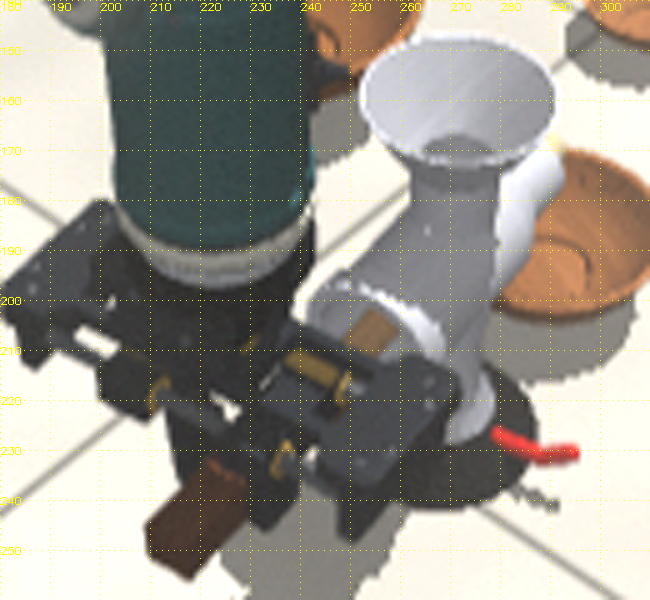

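Request:
drive_tool --deltas "0.006 0 0 0 0 0 0.1; 0.012 0 0 0 0 0 0.1; 0.018 0 0 0 0 0 0.1; 0.024 0 0 0 0 0 0.1; 0.03 0 0 0 0 0 0.1; 0.036 0 0 0 0 0 0.1; 0.042 0 0 0 0 0 0.1; 0.05 0 0 0 0 0 0.1"

```text
time_s: 27.3
tcp_pos: [0.5333, -0.0921, 0.1326]
eef_rot: [-2.079, -2.355, -0.003]
wrist_force: [0.5, -10.4, -1.8]
opening: 0.268
```

Request:
drive_tool --deltas "0.006 0 0 0 0 0 0.1; 0.012 0 0 0 0 0 0.1; 0.018 0 0 0 0 0 0.1; 0.024 0 0 0 0 0 0.1; 0.03 0 0 0 0 0 0.1; 0.036 0 0 0 0 0 0.1; 0.042 0 0 0 0 0 0.1; 0.05 0 0 0 0 0 0.1"

```text
time_s: 28.1
tcp_pos: [0.533, -0.0907, 0.1326]
eef_rot: [-2.079, -2.354, -0.003]
wrist_force: [0.1, -10.4, -2.0]
opening: 0.269
```

Request:
drive_tool --deltas "0.006 0 0 0 0 0 0.1; 0.012 0 0 0 0 0 0.1; 0.018 0 0 0 0 0 0.1; 0.024 0 0 0 0 0 0.1; 0.03 0 0 0 0 0 0.1; 0.036 0 0 0 0 0 0.1; 0.042 0 0 0 0 0 0.1; 0.05 0 0 0 0 0 0.1"

```text
time_s: 28.9
tcp_pos: [0.533, -0.0897, 0.1327]
eef_rot: [-2.079, -2.355, -0.003]
wrist_force: [1.6, -10.3, -0.7]
opening: 0.268
```

Request:
drive_tool --deltas "0.006 0 0 0 0 0 0.1; 0.012 0 0 0 0 0 0.1; 0.018 0 0 0 0 0 0.1; 0.024 0 0 0 0 0 0.1; 0.03 0 0 0 0 0 0.1; 0.036 0 0 0 0 0 0.1; 0.042 0 0 0 0 0 0.1; 0.05 0 0 0 0 0 0.1"

```text
time_s: 29.7
tcp_pos: [0.5321, -0.086, 0.1322]
eef_rot: [-2.077, -2.351, -0.006]
wrist_force: [-0.7, 1.2, -0.9]
opening: 0.268
```

Force gone: check whether the bush fell.

```bash
python3 look.py 10
```

```text
tcp [ 0.5321 -0.086   0.1322] yaw 97.07688046087725
shift [-7.29  -0.063 -0.059] turn [-0.   -0.36  0.28] t 29.7 F [-0.74  1.15 -0.89]
```

View pics/t10.png

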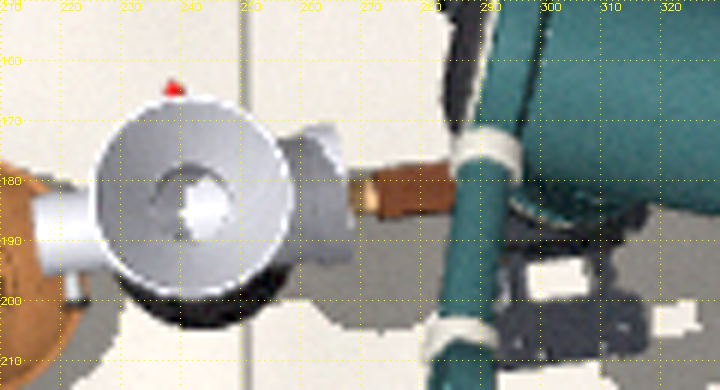

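```bash
python3 -c "
import pickle,cv2
t,s=pickle.load(open('im10.pkl','rb'))
a=cv2.resize(t['img'][165:225,170:240],None,fx=7,fy=7);cv2.imwrite('pics/b10.png',a)
a=cv2.resize(s['img'][140:220,240:330],None,fx=7,fy=7);cv2.imwrite('pics/bs10.png',a)"
```

```text
(no output)
```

View pics/b10.png

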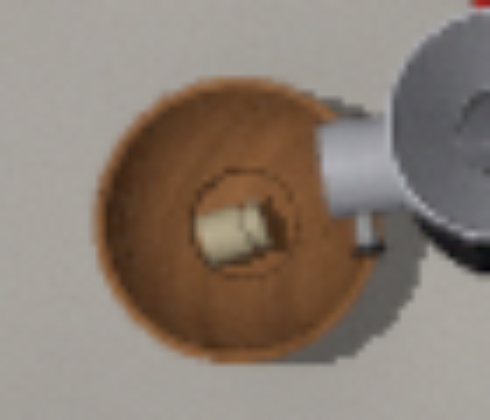

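View pics/bs10.png

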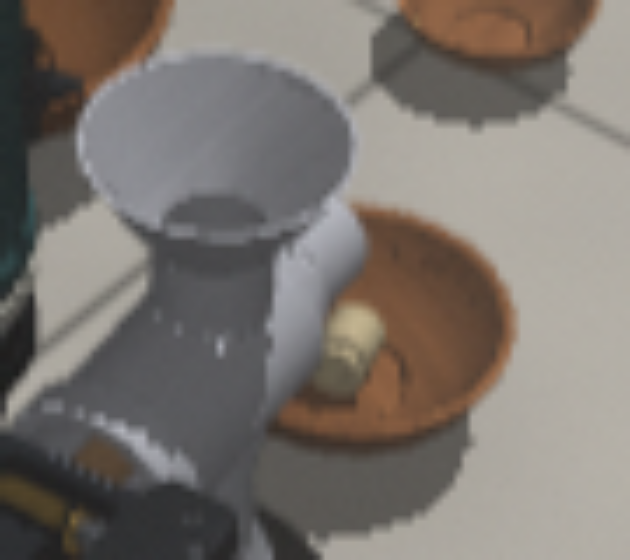

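Request:
drive_tool --deltas "-0.2 0 0 0 0 0 0.1; -0.5 0 0 0 0 0 0.1; -0.8 0 0 0 0 0 0.1; -1.2 -0.01 -0.01 0 0 0 0.1; -1.6 -0.01 -0.01 0 0 0 0.1; -2.1 -0.01 -0.01 0 0 0 0.1; -2.6 -0.02 -0.02 0 0 0 0.1; -3.1 -0.02 -0.02 0 0 0 0.1"

```text
time_s: 30.6
tcp_pos: [0.5413, -0.1644, 0.1322]
eef_rot: [-2.078, -2.351, -0.006]
wrist_force: [-0.6, 0.2, -1.3]
opening: 0.271
```

Request:
drive_tool --deltas "-0.6 0 -0.01 0 0 0 0.1; -1.2 -0.01 -0.01 0 0 0 0.1; -1.9 -0.01 -0.01 0 0 0 0.1; -2.6 -0.02 -0.02 0 0 0 0.1; -3.3 -0.03 -0.03 0 0 0 0.1; -3.9 -0.03 -0.03 0 0 0 0.1; -4.4 -0.03 -0.03 0 0 0 0.1; -4.6 -0.03 -0.03 0 0 0 0.1"

```text
time_s: 31.4
tcp_pos: [0.5548, -0.2788, 0.1322]
eef_rot: [-2.079, -2.35, -0.006]
wrist_force: [-0.6, -0.1, -0.9]
opening: 0.266
```

```bash
python3 look.py 11
```

```text
tcp [ 0.5548 -0.2788  0.1322] yaw 97.01145807624393
shift [ 0.478 -0.013 -0.008] turn [ 0.01 -0.34  0.21] t 31.4 F [-0.56 -0.13 -0.91]
```

View pics/s11.png

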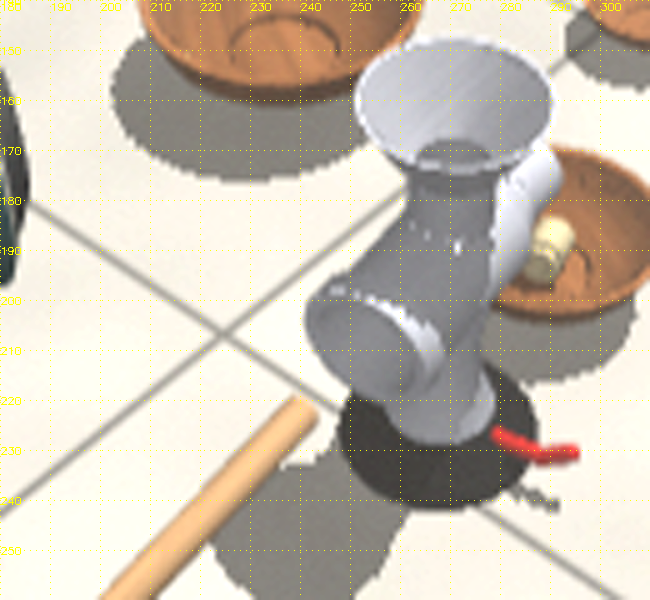

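Request:
drive_tool --deltas "0 0 0.4 0 -0.3 0 0.1; 0 0 1 0 -0.35 0 0.1; 0 0 1.8 0 -0.35 0 0.1; 0 0 2.6 0 -0.35 0 0.1; 0 0 3.4 0 -0.35 0 0.1; 0 0 4 0 -0.35 0 0.1; 0 0 4.2 0 -0.35 0 0.1; 0 0 4.2 0 -0.35 0 0.1"

```text
time_s: 32.3
tcp_pos: [0.5536, -0.2758, 0.0258]
eef_rot: [-2.078, -2.353, 0.001]
wrist_force: [0.1, -1.4, -1.6]
opening: 0.267
```

```bash
python3 -c "
from h import *
plan([.5548,-.2788,.0145],96.8)"
```

```text
tcp [ 0.5536 -0.2758  0.0258] yaw 97.09779281296323
shift [-0.125  0.032  0.451] turn [-0.12 -0.09  0.3 ] t 32.3 F [ 0.09 -1.37 -1.64]
```

Request:
drive_tool --deltas "0 0 0.08 0 0 0 0.1; 0 0 0.16 0 0 0 0.1; 0 0 0.24 0 0 0 0.1; 0 0 0.3 0 0 0 0.1; 0 0 0.36 0 0 0 0.1; 0 0 0.36 0 0 0 0.1"

```text
time_s: 32.9
tcp_pos: [0.5544, -0.2766, 0.0181]
eef_rot: [-2.08, -2.354, 0.0]
wrist_force: [-1.0, -0.4, -1.8]
opening: 0.269
```

Request:
drive_tool --deltas "0 0 0.03 0 0 0 0.1; 0 0 0.06 0 0 0 0.1; 0 0 0.09 0 0 0 0.1; 0 0 0.12 0 0 0 0.1; 0 0 0.14 0 0 0 0.1; 0 0 0.14 0 0 0 0.1"

```text
time_s: 33.5
tcp_pos: [0.5545, -0.2766, 0.0147]
eef_rot: [-2.08, -2.354, 0.0]
wrist_force: [0.8, -0.0, -0.8]
opening: 0.268
```

Request:
drive_tool --deltas "0 0 0.02 0 0 0 0.1; 0 0 0.03 0 0 0 0.1; 0 0 0.03 0 0 0 0.1; 0 0 0.03 0 0 0 0.2; 0 0 0.03 0 0 0 0.35; 0 0 0.03 0 0 0 0.5; 0 0 0.03 0 0 0 0.7; 0 0 0.03 0 0 0 0.8"

```text
time_s: 34.3
tcp_pos: [0.5554, -0.277, 0.0145]
eef_rot: [2.079, 2.353, 0.001]
wrist_force: [1.5, 1.0, 2.0]
opening: 0.6
```

Request:
drive_tool --deltas "0 0 0 0 0 0 0.9; 0 0 -0.4 0 0 0 0.9; 0 0 -1 0 0 0 0.9; 0 0 -2 0 0 0 0.9; 0 0 -3 0 0 0 0.9; 0 0 -4 0 0 0 0.9; 0 0 -5 0 0 0 0.9; 0 0 -5 0 0 0 0.9"

```text
time_s: 35.1
tcp_pos: [0.5568, -0.2781, 0.1444]
eef_rot: [2.075, 2.348, 0.002]
wrist_force: [1.1, 0.2, 0.6]
opening: 0.901
```

```bash
python3 -c "
from h import *
for n in ('top','side','wrist'): cv2.imwrite(f'pics/{n}12.png',eyes.get_image(n)['img'])"; python3 look.py 12; python3 - <<'E'
from h import *
import pickle
t,s=pickle.load(open("im12.pkl","rb")); t0,s0=pickle.load(open("im0.pkl","rb"))
for a,b in ((t0,t),(s0,s)):
    h=[cv2.cvtColor(x["img"],cv2.COLOR_BGR2HSV) for x in (a,b)]
    for x in h:
        n,l,st,ce=cv2.connectedComponentsWithStats((((x[...,1]>80)&(x[...,0]<25))|((x[...,1]>100)&(x[...,0]>40)&(x[...,0]<80))).astype(np.uint8))
        print([(int(st[i,4]),*np.round(ce[i],1)) for i in range(1,n) if st[i,4]>100])
E
```

```text
tcp [ 0.5538 -0.2764  0.1387] yaw 97.07107319696644
shift [0.375 0.013 0.246] turn [-0.04 -0.03  0.27] t 35.25 F [-0.15  0.37 -0.79]
[(4821, np.float64(253.7), np.float64(16.4)), (511, np.float64(182.3), np.float64(112.2)), (533, np.float64(323.1), np.float64(179.0)), (1209, np.float64(202.1), np.float64(196.6)), (674, np.float64(135.0), np.float64(223.8)), (2560, np.float64(190.4), np.float64(273.0))]
[(4787, np.float64(254.4), np.float64(16.4)), (510, np.float64(182.3), np.float64(112.2)), (481, np.float64(322.3), np.float64(178.8)), (1150, np.float64(202.1), np.float64(196.5)), (674, np.float64(135.0), np.float64(223.8)), (2547, np.float64(190.5), np.float64(273.0))]
[(972, np.float64(249.3), np.float64(18.2)), (812, np.float64(52.6), np.float64(20.9)), (226, np.float64(5.2), np.float64(39.7)), (546, np.float64(493.1), np.float64(113.7)), (1647, np.float64(236.7), np.float64(139.8)), (438, np.float64(310.3), np.float64(138.8)), (723, np.float64(297.5), np.float64(187.9)), (1190, np.float64(197.3), np.float64(302.4))]
[(981, np.float64(249.4), np.float64(18.2)), (542, np.float64(45.5), np.float64(23.5)), (224, np.float64(5.2), np.float64(39.8)), (547, np.float64(493.1), np.float64(113.7)), (1691, np.float64(235.6), np.float64(139.5)), (435, np.float64(310.4), np.float64(138.7)), (621, np.float64(298.8), np.float64(187.6)), (303, np.float64(227.4), np.float64(269.0)), (573, np.float64(175.4), np.float64(328.5))]
```

View pics/side12.png

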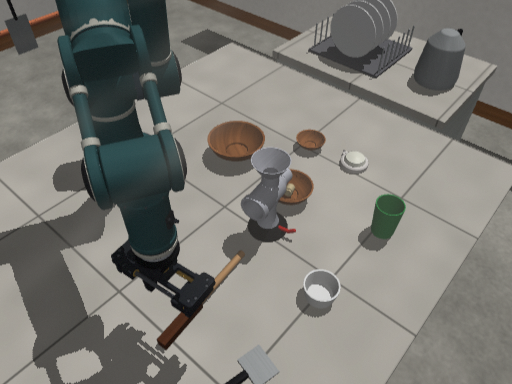

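View pics/wrist12.png

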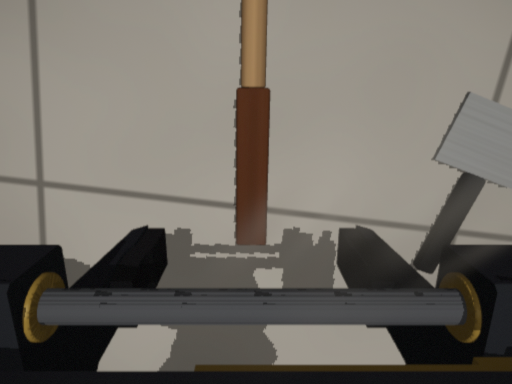

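View pics/top12.png

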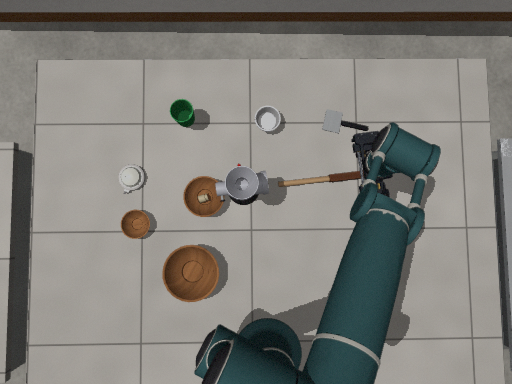

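The pictures show the drift flat on the tile (top view, 279–363 px across). The bush is in the middle-sized bowl at (204,198), and everything else is where it was.

```bash
python3 -c "
from plant import *
print(arm.close_job())"
```

```text
the job is handed in; nothing more can be done
None
```

The bush is out and lies in the middle-sized wooden bowl, and the drift lies flat on the tile, clear of the mincer. I handed the job in at about 35 s of the 72 s allowed; no verdict is reported.

- **Push:** I gripped the drift by its handle, lined it up with the bore, and pushed at about 1.5 mm/s. The force readings peaked at 14.4 N, against about 22 N where the foot lets go. The force fell away as the bush dropped out, and the drift did not slip in the grip.
- **Last checks:** The final pictures show the bush near the middle of the bowl. In the top view the bowl and tumbler have not moved by a measurable amount. The ramekin, tap light and scraper look in place, judged by eye only.
- **What disagreed:** Before the push, two camera measurements of the drift's tilt differed by about 1°. I set the tilt to an average of the two, and it went in without touching anything before the bush.

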